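# Square a carton into the packing fence

## Task

On the packing bench, push the small sealed cardboard carton along the bench top into the corner of the aluminium fence, so that it ends flush and square: its long side flat against the long rail and its end flat against the short stop. Only push it, with the gripper's fingertips or the outside of the fingers; never lift it off the bench or tip it. Leave the amber candle jar, the candle tin and the roll of blue tape where they stand.

Things in the scene. Friction and masses are not known exactly. Their poses are not given: they have to be found in the camera images.
- carton: Closed brown cardboard carton, a rigid box 90 mm along x, 120 mm along y (long side), 70 mm high, 0.25 to 0.5 kg, loose. Tan tape runs along y over its top, a blank white label beside it. Origin: centre of underside, z up. Starts clear of the fence, 40 to 80 mm short of home along the fence's x and 60 to 180 mm short along its y, turned up to 23 degrees from the fence's axes.
- fence: Fixed L-shaped aluminium fence, bars 20 mm thick, 40 mm high. Origin: inner corner of the L at bench height, z up. Long rail: inner face is the plane x = 0, from y = 0 to -340 mm, working side -x. Short stop: inner face is the plane y = 0, from x = 0 to -110 mm, working side -y. Axes turned up to 13 degrees from the robot's.
- fence_home (a point): Point on the bench where the carton's underside centre lies when it is home: 45 mm (-x) from the long rail and 60 mm (-y) from the short stop, axes parallel to the fence's and the carton's at home. Flat yellow tape on the bench (0.8 mm, not felt) edges this place on its two open sides.
- jar: Closed amber glass candle jar with a pale wooden cap and a blank white label band, 68 mm in diameter, 75 mm high. Origin: centre of its underside. Bystander, loose.
- tin: Closed silver candle tin, 69 mm in diameter, 46 mm high. Origin: centre of its underside. Bystander, loose.
- tape_roll: Roll of blue tape lying flat, 84 mm across, 60 mm hole, 45 mm high. Origin: centre of its underside. Bystander, loose. Jar, tin and roll stand one behind the long rail (fence +x side), one beyond the short stop (fence +y side) and one 180 to 240 mm to the corner's -x side, towards the robot; which stands where varies.
Things that resemble listed ones, but are neither listed nor needed, are in the scene too. Of the things that look like the carton, take the one that is farthest from the robot's base at the start.

How it is judged:
By the outcome, as a careful person would: the job done as asked, in the order asked, and still so for the second after the job is handed in, with the robot touching nothing.
It also fails if it takes over 64 s, if anything falls off the work surface, if the arm or the gripper's body presses on something with over 40 N, if the wrist force passes 120 N, or if a joint passes its speed limit or range.

## Robot

A 6-joint arm with a two-finger parallel gripper is mounted at the origin on the work surface. World frame = base frame: x ahead of the robot, y to its left, z up, the work surface at z = 0. Lengths are in mm, angles in rad, forces in N, time in s.
With the tool pointing down it reaches from about 250 to 725 mm from the base axis. Payload 4 kg.
Tool frame: the origin (TCP) lies midway between the tips of the shut fingers; the grasp point (between the pads) lies r.pinch_z behind it (r.pinch_z is the distance from the TCP to the grasp point, in mm); x points along the fingers, y is the direction in which the jaws open and shut, and the axes are right-handed (so a half turn about x gives the same grasp; the last joint's range is limited). The gripper opens to 85 mm and grips with 20 to 120 N. Pads are 22 mm wide; open, the fingers measure 114 mm over their backs; the gripper's body (76 mm by 85 mm) begins 54 mm behind the grasp point. The pads swing forward as they close: fully open they stand 13 mm farther back than shut.
Start: joints at [-1.238, 0.241, 0.005, 1.335, 0, 1.571], TCP at [163.343, -472.566, 231.306] pointing down, gripper open.
Joint ranges: [-2.72, 2.72], [-1.05, 1.87], [-1.09, 1.28], [-1.99, 2.15], [-1.42, 1.44], [-3.14, 3.14]. Speed limits (rad/s): [2.79, 2.79, 3.14, 3.14, 3.14, 3.14].

## Interface

Orientations are given as a 3x3 rotation matrix whose columns are the frame's x, y, z axes.
In Python, from rig import sense, get_image, r gives the robot as it stands. The module is installed in compiled form; this text tells all that it offers.
- The arm moves only by the tool step_arm, never from a script. Its argument "commands" is a list of rows, each a list of 6 numbers: the shift along the tool's x, y, z in mm, then the turn, a rotation vector about the tool's x, y, z in degrees. In form: [[x, y, z, ax, ay, az], ...]. A call has exactly 5 rows; each row is the pose to reach, as a shift and turn from the pose commanded when the call began, along the tool's axes at that moment; what a row does not reach only later rows make up. A row lasts 1/8 s, in which the tool goes at most 62.5 mm and 10.7 degrees, less where a joint would pass 70% of its speed; a pose out of reach is approached as far as the arm can. A call with a gripper value outside its range is refused whole. "claw" is the finger opening in mm, from 0 to 85.4, set as the call begins (left out, the last holds). The fingers move at their own pace and stop on an object; "force" is the grip in N (left out, the last holds). Time passes only in rows, so rows that repeat a pose let the fingers close, or fill a call up. It gives the time, the measured TCP pose, the force and the opening at its end, in the units of the state.
- sense(): the state, without advancing time (a new reading comes with each control period).
- get_image(name): name is "scene" or "top"; returns a dict with "frame" (420x560x3 uint8, red, green, blue), "fov_y" (degrees; the focal length in pixels is half the picture's height over the tangent of half this angle, whatever the lens; pixels are square), "cx", "cy" (the principal point, pixels), "k1" (the pictures are not rectified: a ray, as slopes to the right and down, at radius r is drawn at 1 + k1 r^2 times it, then the intrinsics apply), "origin" and "attitude" of the camera in the world. Camera axes: x right, y down, z forward; pixel columns grow to the right and rows downward; lengths in mm; the calibration is good to about 2 mm. A picture is of the moment at which its call begins. There is no depth.
- r.hand_in(): hands the job in, once; it reports no verdict.
The state is a dict: "clock": time; "joint_positions": joint angles; "qvel": joint speeds; "effort": joint torques, N m; "ee_pos": TCP position; "eef_rot": TCP orientation; "contact_force": force on the tool from outside, world axes, zero at the start; "moment": the same for the moment, N m; "grip_width": finger opening in mm.
Only numpy, scipy, OpenCV 4.12 (cv2) and the standard library are available. Lean on these libraries where they do the work, as an engineer would, in place of code of your own. Each camera call takes 0.05 s, during which the arm holds its last target. There are 200 camera calls.

## Working session

There is one attempt and no reset: what is moved stays moved. The work goes in short steps, Python scripts to look and compute and a tool call to move; the robot and the scene stay as the last step left them, time stands still between calls to the robot, and variables do not carry over. Pictures are saved under pics/ and viewed, about 8 in all and at most 12, crops included, and the job is handed in when it is done.

Besides the shell and the picture viewer there is one more tool, called after ">>>" by a JSON object that holds its "name" and its "arguments", one argument or row to a line. step_arm: Moves the arm, as the interface text tells. Its arguments: {"type":"object","properties":{"commands":{"type":"array"},"claw":{"type":"number"},"force":{"type":"number"}},"required":["commands"]}

```bash
mkdir -p pics
cat > h.py <<'E'
import numpy as np, cv2
from rig import sense, get_image, r
def snap(n,f=None):
    d=get_image(n)
    if f: cv2.imwrite('pics/'+f,cv2.cvtColor(d['frame'],cv2.COLOR_RGB2BGR))
    return d
def cast(d,uv,z):
    uv=np.atleast_2d(np.float64(uv)); f=210/np.tan(np.radians(d['fov_y'])/2)
    q=(uv-[d['cx'],d['cy']])/f; p=q.copy()
    for _ in range(20): p=q/(1+d['k1']*(p**2).sum(1,keepdims=True))
    w=np.c_[p,np.ones(len(p))]@np.array(d['attitude']).T; o=np.array(d['origin'])
    return o+w*((z-o[2])/w[:,2:])
E
python3 - <<'E'
from h import *
for n in('top','scene'):
    d=snap(n,n+'0.png'); print({k:v for k,v in d.items() if k!='frame'})
s=sense(); print(s['clock'],s['ee_pos'],s['eef_rot'],s['grip_width'],r.pinch_z)
E
```

```text
{'fov_y': 56.544142671524426, 'cx': 282.04167851099845, 'cy': 209.45703607662074, 'k1': -0.06268059163555695, 'origin': array([473.22526088, -18.85016335, 939.66828379]), 'attitude': array([[ 1.21082543e-03, -9.99309571e-01,  3.71337386e-02],
       [-9.99965620e-01, -9.05335303e-04,  8.24246585e-03],
       [-8.20315653e-03, -3.71424421e-02, -9.99276312e-01]])}
{'fov_y': 53.38837707089943, 'cx': 280.3691300428939, 'cy': 203.03167091855732, 'k1': -0.10853250570912246, 'origin': array([972.40142278, 356.02970505, 787.9307519 ]), 'attitude': array([[-0.63358771,  0.60081486, -0.48743012],
       [ 0.7736626 ,  0.49493795, -0.39557884],
       [ 0.00357802, -0.62774034, -0.77841458]])}
0.1 [ 163.17191006 -472.0297308   230.50350985] [[-5.78979688e-04  3.26640438e-01 -9.45148501e-01]
 [ 1.79337325e-03 -9.45146800e-01 -3.26640949e-01]
 [-9.99998224e-01 -1.88412252e-03 -3.85674252e-05]] 85.42546220703596 18.700000000000003
```

View pics/top0.png

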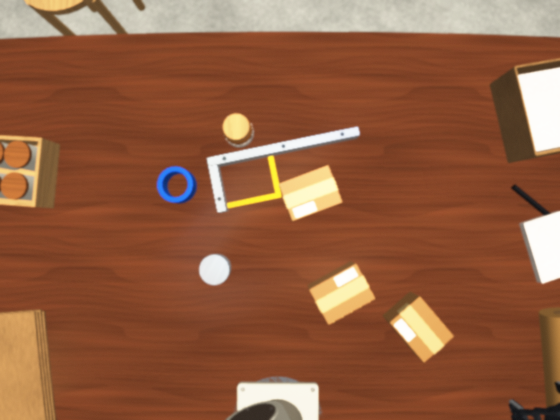

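View pics/scene0.png

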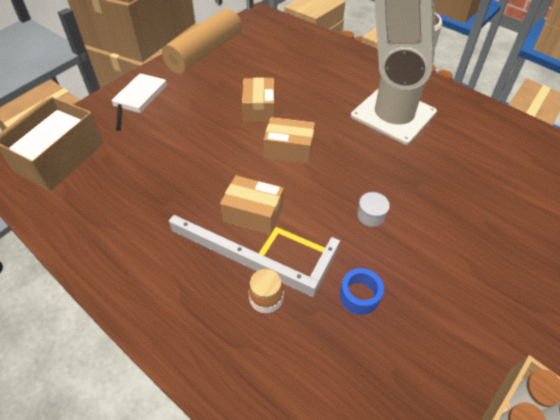

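The top view shows the L fence, with its corner near (212,160) and the rail running right to (358,132). The target carton is at (310,192), the jar at (237,128), the blue roll at (176,185) and the tin at (215,270). Two decoy cartons sit at (342,293) and (420,328). The target is the farthest of the three.

```bash
cat >> h.py <<'E'
def big(m,roi):
    k=np.zeros_like(m); x0,y0,x1,y1=roi; k[y0:y1,x0:x1]=m[y0:y1,x0:x1]
    n,l,s,c=cv2.connectedComponentsWithStats(k); return l==1+np.argmax(s[1:,4])
def carton(d,roi,ret=False):
    hsv=cv2.cvtColor(d['frame'],cv2.COLOR_RGB2HSV); h,s,v=cv2.split(hsv)
    m=((v>165)&~((h>20)&(s>190))).astype(np.uint8)
    m=big(cv2.morphologyEx(m,cv2.MORPH_OPEN,np.ones((3,3))),roi)
    cs,_=cv2.findContours(m.astype(np.uint8),cv2.RETR_EXTERNAL,cv2.CHAIN_APPROX_NONE)
    P=cast(d,max(cs,key=len)[:,0],70)[:,:2]
    (c,wh,a)=cv2.minAreaRect(P.astype(np.float32)); b=cv2.boxPoints((c,wh,a))
    e=[b[1]-b[0],b[2]-b[1]]; e=e[np.argmax([np.hypot(*q) for q in e])]
    e=e*np.sign(e[1]); return np.array(c),sorted(wh),np.degrees(np.arctan2(-e[0],e[1])),m
E
python3 - <<'E'
from h import *
d=snap('top'); F=d['frame']
hsv=cv2.cvtColor(F,cv2.COLOR_RGB2HSV); h,s,v=cv2.split(hsv)
m=((s<60)&(v>130)).astype(np.uint8)
f=big(m,(195,115,370,220))
P=cast(d,np.argwhere(f)[:,::-1],40)[:,:2]
ys,xs=np.nonzero(f); print(f.sum(),xs.min(),xs.max(),ys.min(),ys.max())
# rail pixels: columns>232 ; stop: rows >168
rail=P[(xs>232)]; stop=P[(ys>172)&(xs<232)]
def line(p):
    vx,vy,x,y=cv2.fitLine(p.astype(np.float32),cv2.DIST_HUBER,0,.1,.1).ravel(); return np.array([vx,vy]),np.array([x,y])
ur,pr=line(rail); us,ps=line(stop); ur*=np.sign(ur[1]); us*=np.sign(us[0])
print('rail dir',np.degrees(np.arctan2(-ur[0],ur[1])),'stop',np.degrees(np.arctan2(us[1],us[0])))
ex=np.array([ur[1],-ur[0]]); ey=ur
w=lambda p,e:np.ptp(np.percentile(p@e,[1,99]))
print('widths',w(rail,ex),w(stop,ey),'len',np.ptp(P@ey),np.ptp(P@ex))
# corner: bar centre lines minus 10
cx=pr@ex-10; cy=ps@ey-10; C=cx*ex+cy*ey
print('corner',C,'home',C-45*ex-60*ey)
y=big(((h>20)&(h<35)&(s>180)&(v>150)).astype(np.uint8),(215,145,290,215))
Y=cast(d,np.argwhere(y)[:,::-1],0)[:,:2]-C; print('yellow fence x,y ranges',np.percentile(Y@ex,[1,99]),np.percentile(Y@ey,[1,99]))
c,wh,a,M=carton(d,(278,155,350,228)); print('carton',c,wh,a,'in fence',(c-C)@ex,(c-C)@ey)
o=F.copy(); o[f]=[0,255,0]; o[M]=[255,0,255]; o=cv2.resize(o[100:300,140:400],None,fx=3,fy=3)
cv2.imwrite('pics/m.png',o[...,::-1])
for n,msk,z,roi in(('tin',m,46,(195,250,235,290)),):
    b=big(msk,roi); print(n,cast(d,np.argwhere(b)[:,::-1].mean(0),z))
E
```

```text
2098 207 359 126 212
rail dir 11.773242 stop 11.838269
widths 23.701188973329067 24.61258916627679 len 362.3489389176061 133.44778786527297
corner [611.7305  140.27861] home [579.9195  72.3591]
yellow fence x,y ranges [-102.24426082   -2.94106343] [-131.99431804   -3.55189283]
carton [543.34631348 -72.87360382] [93.37104797363281, 127.79177856445312] 20.02267 in fence -110.43694321588714 -194.71504435916268
tin [[370.10015897 143.32677941  46.        ]]
```

View pics/m.png

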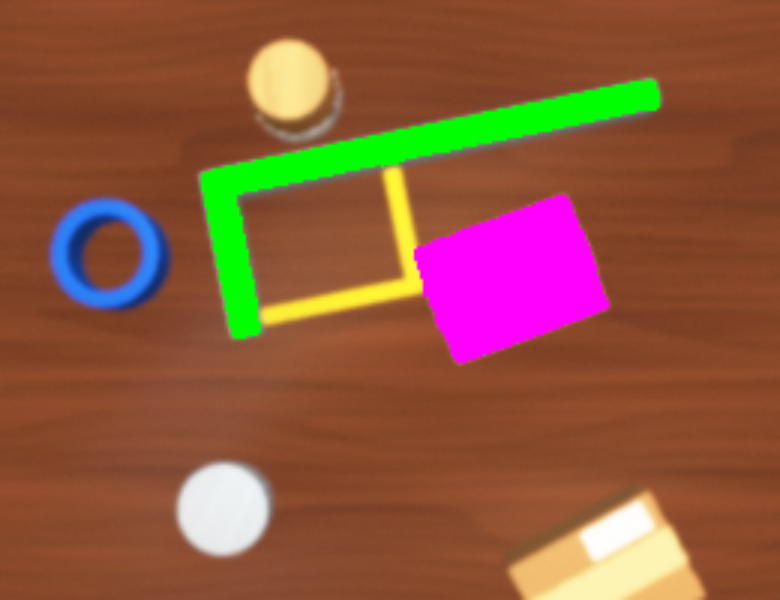

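Mask and geometry agree: the fence is turned 11.8°, and the carton sits at fence (-110,-195), rotated +8° relative to the fence. I'll push with the open fingers along the rail direction, +x first.

>>> {"name": "step_arm", "arguments": {
  "commands": [
    [0,-45,-75,2,0,0],
    [0,-90,-150,4,0,0],
    [0,-140,-225,7.3,0,0],
    [0,-190,-305,7.3,0,0],
    [10,-230,-368,7.3,0,0]
  ],
  "claw": 75
}}

```text
clock: 0.78
ee_pos: [361.2, -228.4, 228.1]
eef_rot: [[0.001, 0.204, -0.979], [-0.001, -0.979, -0.204], [-1.0, 0.001, -0.001]]
contact_force: [0.8, -0.7, 0.3]
grip_width: 74.9
```

```bash
cat >> h.py <<'E'
C=np.array([611.7,140.3]); t=np.radians(11.8); EX=np.array([np.cos(t),np.sin(t)]); EY=np.array([-np.sin(t),np.cos(t)])
def st():
    s=sense(); R=np.array(s['eef_rot']); p=np.array(s['ee_pos'])-[*C,0]
    print('t',s['clock'],'fence x,y',(p[:2]@EX).round(1),(p[:2]@EY).round(1),'z',p[2].round(1),'jaw yaw rel -ey',np.degrees(np.arctan2(R[1,1],R[0,1])-np.arctan2(-EY[1],-EY[0])).round(2),'F',(np.array(s['contact_force'])[:2]@np.c_[EX,EY]).round(1),'w',round(s['grip_width'],1),'q',np.round(s['joint_positions'],2))
E
python3 -c "
from h import *
st()"
```

```text
t 0.775 fence x,y -320.6 -309.7 z 228.1 jaw yaw rel -ey -0.06 F [ 0.7 -0.8] w 74.9 q [-0.56  0.1  -0.18  1.29 -0.    2.37]
```

>>> {"name": "step_arm", "arguments": {
  "commands": [
    [0,-30,-35,0,0,0],
    [0,-60,-70,0,0,0],
    [0,-90,-105,0,0,0],
    [0,-113,-135,0,0,0],
    [0,-113,-135,0,0,0]
  ]
}}

```text
clock: 1.4
ee_pos: [470.4, -90.0, 227.4]
eef_rot: [[-0.001, 0.208, -0.978], [0.0, -0.978, -0.208], [-1.0, -0.0, 0.0]]
contact_force: [0.0, 0.3, -0.2]
grip_width: 75.2
```

```bash
python3 -c "
from h import *
st()"
```

```text
t 1.4 fence x,y -185.4 -196.6 z 227.4 jaw yaw rel -ey 0.21 F [0.1 0.2] w 75.2 q [-0.19  0.2  -0.06  1.31  0.    2.74]
```

>>> {"name": "step_arm", "arguments": {
  "commands": [
    [50,0,0,0,0,0],
    [100,0,0,0,0,0],
    [150,0,0,0,0,0],
    [190,0,0,0,0,0],
    [213,0,0,0,0,0]
  ]
}}

```text
clock: 2.02
ee_pos: [466.8, -92.4, 12.7]
eef_rot: [[-0.004, 0.203, -0.979], [0.0, -0.979, -0.203], [-1.0, -0.001, 0.004]]
contact_force: [0.3, 1.0, 0.4]
grip_width: 75.4
```

>>> {"name": "step_arm", "arguments": {
  "commands": [
    [0,0,-5,0,0,0],
    [0,0,-10,0,0,0],
    [0,0,-15,0,0,0],
    [0,0,-20,0,0,0],
    [0,0,-25,0,0,0]
  ]
}}

```text
clock: 2.65
ee_pos: [494.2, -86.6, 15.3]
eef_rot: [[0.0, 0.204, -0.979], [-0.0, -0.979, -0.204], [-1.0, 0.0, -0.0]]
contact_force: [-0.9, 0.3, -0.9]
grip_width: 74.7
```

```bash
python3 -c "
from h import *
st()
snap('top','p1.png'); d=snap('scene'); cv2.imwrite('pics/s1.png',cv2.resize(d['frame'][120:330,130:410,::-1],None,fx=2.5,fy=2.5))"
```

```text
t 2.65 fence x,y -161.5 -198.1 z 15.3 jaw yaw rel -ey -0.02 F [-0.9  0.5] w 74.7 q [-0.17  0.45 -0.32  0.81  0.    2.76]
```

View pics/s1.png

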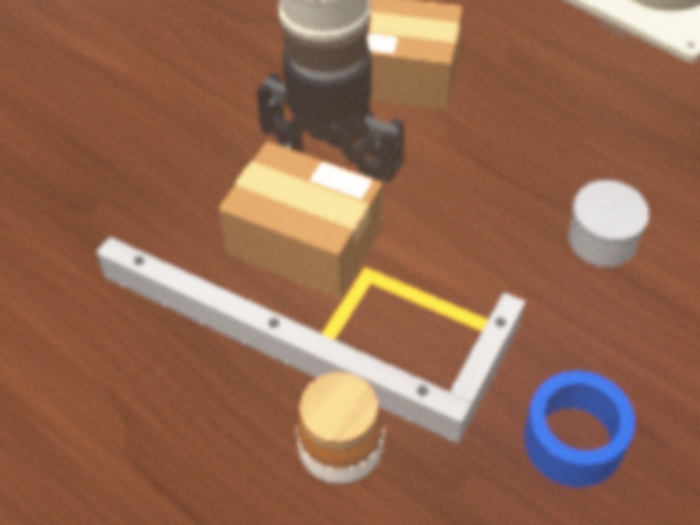

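Crop: the gripper stands behind the carton's near long side, upright, nothing else touched. Pushing toward the rail.

>>> {"name": "step_arm", "arguments": {
  "commands": [
    [0,0,-6,0,0,0],
    [0,0,-12,0,0,0],
    [0,0,-18,0,0,0],
    [0,0,-24,0,0,0],
    [0,0,-30,0,0,0]
  ]
}}

```text
clock: 3.38
ee_pos: [523.5, -80.6, 14.9]
eef_rot: [[-0.0, 0.204, -0.979], [-0.0, -0.979, -0.204], [-1.0, 0.0, 0.0]]
contact_force: [-2.4, -0.6, 0.5]
grip_width: 74.8
```

>>> {"name": "step_arm", "arguments": {
  "commands": [
    [0,0,-5,0,0,0],
    [0,0,-10,0,0,0],
    [0,0,-14,0,0,0],
    [0,0,-18,0,0,0],
    [0,0,-22,0,0,0]
  ]
}}

```text
clock: 4.0
ee_pos: [544.9, -76.1, 14.9]
eef_rot: [[-0.0, 0.204, -0.979], [-0.0, -0.979, -0.204], [-1.0, -0.0, 0.0]]
contact_force: [-3.1, -0.4, 1.0]
grip_width: 74.6
```

```bash
python3 -c "
from h import *
st()
snap('top','p2.png'); d=snap('scene'); cv2.imwrite('pics/s2.png',cv2.resize(d['frame'][120:330,130:410,::-1],None,fx=2.5,fy=2.5))"
```

```text
t 4.0 fence x,y -109.7 -198.2 z 14.9 jaw yaw rel -ey -0.03 F [-3.1  0.2] w 74.6 q [-0.14  0.52 -0.18  0.87 -0.    2.8 ]
```

View pics/s2.png

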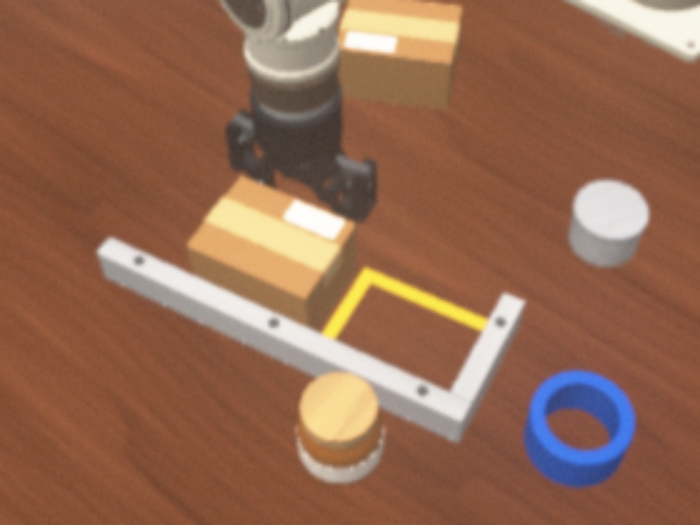

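The carton is now square to the fingers and nearly at the rail. I'll creep in until the force rises.

>>> {"name": "step_arm", "arguments": {
  "commands": [
    [0,0,-2,0,0,0],
    [0,0,-4,0,0,0],
    [0,0,-6,0,0,0],
    [0,0,-7,0,0,0],
    [0,0,-8,0,0,0]
  ]
}}

```text
clock: 4.72
ee_pos: [552.5, -74.6, 14.9]
eef_rot: [[-0.0, 0.204, -0.979], [-0.0, -0.979, -0.204], [-1.0, 0.0, 0.0]]
contact_force: [-3.3, -0.7, 2.5]
grip_width: 75.1
```

>>> {"name": "step_arm", "arguments": {
  "commands": [
    [0,0,-1,0,0,0],
    [0,0,-2,0,0,0],
    [0,0,-2,0,0,0],
    [0,0,-2,0,0,0],
    [0,0,-2,0,0,0]
  ]
}}

```text
clock: 5.35
ee_pos: [552.9, -74.4, 14.6]
eef_rot: [[-0.003, 0.204, -0.979], [-0.001, -0.979, -0.204], [-1.0, -0.0, 0.003]]
contact_force: [-6.3, -2.3, 2.0]
grip_width: 75.1
```

Contact with the rail (force rising, TCP stalled at fence x -101). Back off, rise, and turn 90° for the end push.

>>> {"name": "step_arm", "arguments": {
  "commands": [
    [0,0,20,0,0,0],
    [0,0,40,0,0,0],
    [-45,0,40,0,0,0],
    [-90,0,40,0,0,0],
    [-130,0,40,0,0,0]
  ],
  "claw": 40
}}

```text
clock: 5.98
ee_pos: [517.0, -82.2, 147.2]
eef_rot: [[0.004, 0.204, -0.979], [0.0, -0.979, -0.204], [-1.0, 0.001, -0.004]]
contact_force: [-0.2, 0.8, 0.8]
grip_width: 40.1
```

>>> {"name": "step_arm", "arguments": {
  "commands": [
    [0,10,-10,-10,0,0],
    [0,20,-25,-20,0,0],
    [0,30,-40,-30,0,0],
    [0,45,-55,-40,0,0],
    [0,60,-70,-50,0,0]
  ]
}}

```text
clock: 6.6
ee_pos: [598.1, -126.9, 145.4]
eef_rot: [[0.003, 0.884, -0.468], [0.0, -0.468, -0.884], [-1.0, 0.003, -0.002]]
contact_force: [0.2, 0.1, 0.2]
grip_width: 39.9
```

```bash
python3 -c "
from h import *
st()"
```

```text
t 6.6 fence x,y -68.0 -258.8 z 145.4 jaw yaw rel -ey 50.32 F [0.3 0. ] w 39.9 q [-0.21  0.5   0.17  1.23  0.    1.85]
```

>>> {"name": "step_arm", "arguments": {
  "commands": [
    [0,10,3,-10,0,0],
    [0,20,6,-20,0,0],
    [0,28,9,-30,0,0],
    [0,33,12,-39.7,0,0],
    [0,33,12,-39.7,0,0]
  ]
}}

```text
clock: 7.22
ee_pos: [620.7, -153.2, 145.1]
eef_rot: [[0.002, 0.98, 0.197], [-0.0, 0.197, -0.98], [-1.0, 0.002, 0.0]]
contact_force: [-0.8, -0.3, 0.3]
grip_width: 40.3
```

```bash
python3 -c "
from h import *
st()
d=snap('top'); cv2.imwrite('pics/t3.png',cv2.resize(d['frame'][90:290,150:410,::-1],None,fx=2.8,fy=2.8))"
```

```text
t 7.225 fence x,y -51.2 -289.1 z 145.1 jaw yaw rel -ey 89.54 F [-0.8 -0.2] w 40.3 q [-0.24  0.56  0.26  1.27  0.    1.13]
```

View pics/t3.png

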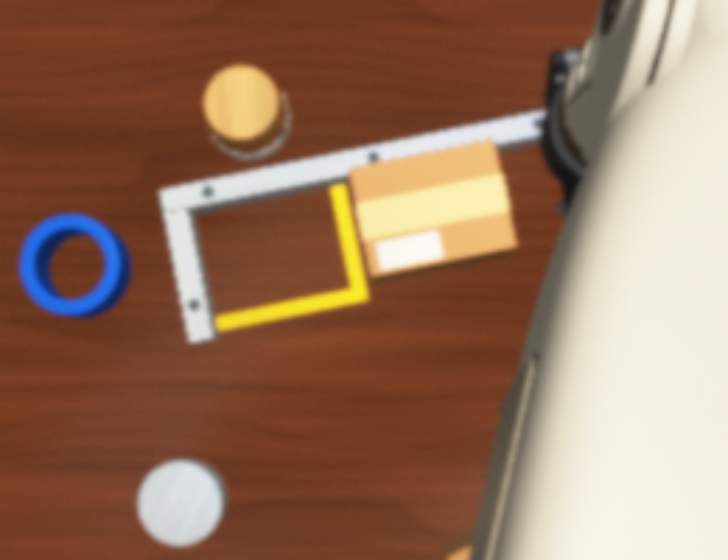

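The carton lies flat against the rail with its near end clear of the gripper. Descend and push toward the stop.

>>> {"name": "step_arm", "arguments": {
  "commands": [
    [30,0,0,0,0,0],
    [60,0,0,0,0,0],
    [90,0,0,0,0,0],
    [120,0,0,0,0,0],
    [130,0,0,0,0,0]
  ]
}}

```text
clock: 7.9
ee_pos: [618.1, -152.2, 12.9]
eef_rot: [[-0.003, 0.98, 0.197], [0.001, 0.197, -0.98], [-1.0, -0.003, -0.002]]
contact_force: [0.4, -0.6, 0.3]
grip_width: 39.8
```

>>> {"name": "step_arm", "arguments": {
  "commands": [
    [0,0,-6,0,0,0],
    [0,0,-12,0,0,0],
    [0,0,-18,0,0,0],
    [0,0,-24,0,0,0],
    [0,0,-30,0,0,0]
  ]
}}

```text
clock: 8.52
ee_pos: [614.3, -124.2, 16.0]
eef_rot: [[0.002, 0.98, 0.198], [-0.002, 0.198, -0.98], [-1.0, 0.002, 0.002]]
contact_force: [0.8, -4.0, 1.7]
grip_width: 39.6
```

>>> {"name": "step_arm", "arguments": {
  "commands": [
    [0,0,-6,0,0,0],
    [0,0,-12,0,0,0],
    [0,0,-18,0,0,0],
    [0,0,-24,0,0,0],
    [0,0,-30,0,0,0]
  ]
}}

```text
clock: 9.15
ee_pos: [607.4, -93.7, 14.8]
eef_rot: [[-0.0, 0.98, 0.199], [-0.0, 0.199, -0.98], [-1.0, -0.0, 0.0]]
contact_force: [1.0, -3.4, 1.9]
grip_width: 39.9
```

```bash
python3 -c "
from h import *
st()
d=snap('scene'); cv2.imwrite('pics/s4.png',cv2.resize(d['frame'][120:330,130:410,::-1],None,fx=2.5,fy=2.5))"
```

```text
t 9.15 fence x,y -52.0 -228.2 z 14.8 jaw yaw rel -ey 89.67 F [ 0.3 -3.5] w 39.9 q [-0.15  0.63  0.01  0.96 -0.    1.22]
```

View pics/s4.png

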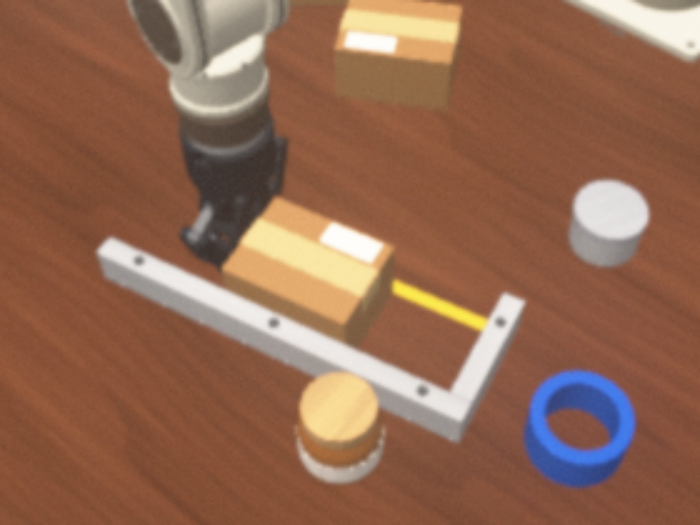

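It is sliding along the rail upright. Continue.

>>> {"name": "step_arm", "arguments": {
  "commands": [
    [0,0,-6,0,0,0],
    [0,0,-12,0,0,0],
    [0,0,-18,0,0,0],
    [0,0,-24,0,0,0],
    [0,0,-30,0,0,0]
  ]
}}

```text
clock: 9.82
ee_pos: [601.3, -64.1, 14.7]
eef_rot: [[-0.0, 0.98, 0.199], [0.0, 0.199, -0.98], [-1.0, -0.0, -0.0]]
contact_force: [1.0, -2.7, 0.6]
grip_width: 40.1
```

>>> {"name": "step_arm", "arguments": {
  "commands": [
    [0,0,-6,0,0,0],
    [0,0,-12,0,0,0],
    [0,0,-18,0,0,0],
    [0,0,-24,0,0,0],
    [0,0,-30,0,0,0]
  ]
}}

```text
clock: 10.45
ee_pos: [595.4, -34.8, 14.8]
eef_rot: [[-0.0, 0.98, 0.199], [0.0, 0.199, -0.98], [-1.0, -0.0, -0.0]]
contact_force: [-0.0, -2.4, -0.6]
grip_width: 39.5
```

>>> {"name": "step_arm", "arguments": {
  "commands": [
    [0,0,-6,0,0,0],
    [0,0,-12,0,0,0],
    [0,0,-18,0,0,0],
    [0,0,-23,0,0,0],
    [0,0,-27,0,0,0]
  ]
}}

```text
clock: 11.08
ee_pos: [590.2, -8.5, 14.9]
eef_rot: [[-0.0, 0.98, 0.199], [-0.0, 0.199, -0.98], [-1.0, -0.0, 0.0]]
contact_force: [0.8, -2.1, -1.1]
grip_width: 40.0
```

>>> {"name": "step_arm", "arguments": {
  "commands": [
    [0,0,-2,0,0,0],
    [0,0,-4,0,0,0],
    [0,0,-6,0,0,0],
    [0,0,-7,0,0,0],
    [0,0,-8,0,0,0]
  ]
}}

```text
clock: 11.7
ee_pos: [588.6, -1.1, 14.9]
eef_rot: [[-0.0, 0.98, 0.199], [-0.0, 0.199, -0.98], [-1.0, -0.0, 0.0]]
contact_force: [-0.2, -2.5, 0.9]
grip_width: 40.0
```

```bash
python3 -c "
from h import *
st()
d=snap('scene'); cv2.imwrite('pics/s5.png',cv2.resize(d['frame'][120:330,130:410,::-1],None,fx=2.5,fy=2.5))"
```

```text
t 11.7 fence x,y -51.5 -133.7 z 14.9 jaw yaw rel -ey 89.66 F [-0.7 -2.4] w 40.0 q [-0.    0.59 -0.07  0.92 -0.    1.37]
```

View pics/s5.png

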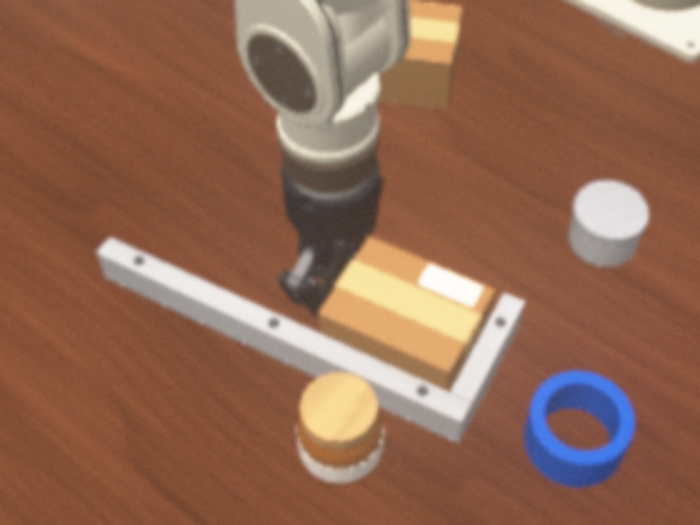

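A small gap to the stop remains, so I'll creep on until the force climbs.

>>> {"name": "step_arm", "arguments": {
  "commands": [
    [0,0,-1,0,0,0],
    [0,0,-2,0,0,0],
    [0,0,-3,0,0,0],
    [0,0,-4,0,0,0],
    [0,0,-4,0,0,0]
  ]
}}

```text
clock: 12.38
ee_pos: [588.7, 0.7, 15.4]
eef_rot: [[0.002, 0.98, 0.198], [-0.004, 0.198, -0.98], [-1.0, 0.001, 0.004]]
contact_force: [1.1, -8.1, -0.3]
grip_width: 40.1
```

>>> {"name": "step_arm", "arguments": {
  "commands": [
    [0,0,-1,0,0,0],
    [0,0,-1.5,0,0,0],
    [0,0,-2,0,0,0],
    [0,0,-2,0,0,0],
    [0,0,-2,0,0,0]
  ]
}}

```text
clock: 13.0
ee_pos: [588.8, 0.7, 15.7]
eef_rot: [[0.003, 0.98, 0.197], [-0.008, 0.197, -0.98], [-1.0, 0.001, 0.008]]
contact_force: [1.2, -13.5, 1.8]
grip_width: 40.2
```

Firm against the stop (13 N, stalled). Back off and return for a light seating push toward the rail.

>>> {"name": "step_arm", "arguments": {
  "commands": [
    [0,0,12,0,0,0],
    [0,0,40,0,0,0],
    [-45,0,40,0,0,0],
    [-90,0,40,0,0,0],
    [-130,0,40,0,0,0]
  ]
}}

```text
clock: 13.62
ee_pos: [595.6, -33.6, 146.5]
eef_rot: [[0.001, 0.98, 0.199], [0.002, 0.199, -0.98], [-1.0, 0.001, -0.002]]
contact_force: [0.9, -0.3, -0.8]
grip_width: 39.9
```

>>> {"name": "step_arm", "arguments": {
  "commands": [
    [0,-20,-12,10,0,0],
    [0,-40,-24,20,0,0],
    [0,-60,-36,30,0,0],
    [0,-80,-48,40,0,0],
    [0,-90,-60,50,0,0]
  ],
  "claw": 75
}}

```text
clock: 14.25
ee_pos: [494.1, 7.5, 145.0]
eef_rot: [[-0.001, 0.779, -0.627], [0.002, -0.627, -0.779], [-1.0, -0.002, -0.001]]
contact_force: [0.1, 0.6, -0.0]
grip_width: 74.7
```

```bash
python3 -c "
from h import *
st()"
```

```text
t 14.25 fence x,y -142.3 -105.9 z 145.0 jaw yaw rel -ey 39.36 F [0.2 0.6] w 74.7 q [ 0.01  0.29 -0.17  1.12  0.    2.26]
```

>>> {"name": "step_arm", "arguments": {
  "commands": [
    [0,-9,-7,10,0,0],
    [0,-18,-14,20,0,0],
    [0,-26,-21,30,0,0],
    [0,-32,-27,39.4,0,0],
    [0,-32,-27,39.4,0,0]
  ],
  "claw": 70
}}

```text
clock: 14.88
ee_pos: [486.9, 48.6, 145.0]
eef_rot: [[-0.0, 0.212, -0.977], [0.001, -0.977, -0.212], [-1.0, -0.001, -0.0]]
contact_force: [-0.0, 0.0, 0.2]
grip_width: 69.8
```

>>> {"name": "step_arm", "arguments": {
  "commands": [
    [30,0,0,0,0,0],
    [60,0,0,0,0,0],
    [90,0,0,0,0,0],
    [120,0,0,0,0,0],
    [130,0,0,0,0,0]
  ]
}}

```text
clock: 15.5
ee_pos: [485.6, 47.4, 13.3]
eef_rot: [[-0.004, 0.211, -0.977], [0.0, -0.977, -0.211], [-1.0, -0.001, 0.003]]
contact_force: [-0.3, -0.9, -0.2]
grip_width: 69.9
```

>>> {"name": "step_arm", "arguments": {
  "commands": [
    [0,0,-6,0,0,0],
    [0,0,-12,0,0,0],
    [0,0,-18,0,0,0],
    [0,0,-24,0,0,0],
    [0,0,-30,0,0,0]
  ]
}}

```text
clock: 16.12
ee_pos: [517.1, 54.0, 15.3]
eef_rot: [[0.001, 0.209, -0.978], [0.0, -0.978, -0.209], [-1.0, 0.0, -0.001]]
contact_force: [0.1, -0.2, -0.3]
grip_width: 69.8
```

```bash
python3 -c "
from h import *
st()
d=snap('scene'); cv2.imwrite('pics/s6.png',cv2.resize(d['frame'][120:330,130:410,::-1],None,fx=2.5,fy=2.5))"
```

```text
t 16.125 fence x,y -110.2 -65.1 z 15.3 jaw yaw rel -ey 0.27 F [ 0.1 -0.2] w 69.8 q [ 0.1   0.48 -0.27  0.83 -0.    3.03]
```

View pics/s6.png

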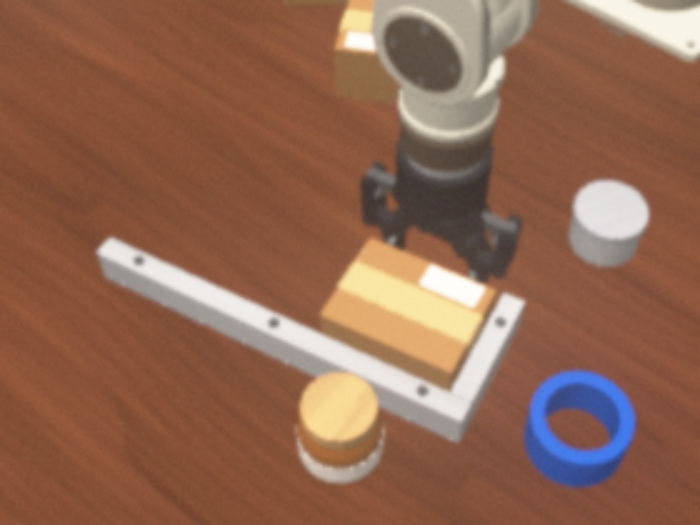

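The fingers are clear of the stop and about 8 mm from the carton. Seat gently.

>>> {"name": "step_arm", "arguments": {
  "commands": [
    [0,0,-2,0,0,0],
    [0,0,-4,0,0,0],
    [0,0,-6,0,0,0],
    [0,0,-8,0,0,0],
    [0,0,-9,0,0,0]
  ]
}}

```text
clock: 16.8
ee_pos: [525.3, 55.8, 14.9]
eef_rot: [[-0.0, 0.209, -0.978], [0.0, -0.978, -0.209], [-1.0, -0.0, 0.0]]
contact_force: [0.2, 0.1, 1.0]
grip_width: 70.1
```

>>> {"name": "step_arm", "arguments": {
  "commands": [
    [0,0,-1,0,0,0],
    [0,0,-2,0,0,0],
    [0,0,-3,0,0,0],
    [0,0,-3,0,0,0],
    [0,0,-3,0,0,0]
  ]
}}

```text
clock: 17.42
ee_pos: [525.4, 56.0, 14.2]
eef_rot: [[-0.005, 0.208, -0.978], [-0.001, -0.978, -0.208], [-1.0, -0.0, 0.005]]
contact_force: [-6.8, -0.8, 3.0]
grip_width: 70.0
```

Stalled at 7 N with no movement: it was already against the rail. Retreat clear and check.

>>> {"name": "step_arm", "arguments": {
  "commands": [
    [0,0,10,0,0,0],
    [0,0,40,0,0,0],
    [-40,0,50,0,0,0],
    [-90,0,50,0,0,0],
    [-140,0,50,0,0,0]
  ]
}}

```text
clock: 18.05
ee_pos: [479.3, 45.9, 156.6]
eef_rot: [[0.002, 0.209, -0.978], [0.0, -0.978, -0.209], [-1.0, 0.0, -0.002]]
contact_force: [0.8, -0.8, 0.4]
grip_width: 70.2
```

>>> {"name": "step_arm", "arguments": {
  "commands": [
    [0,50,20,-5,0,0],
    [0,100,40,-5,0,0],
    [0,150,60,-5,0,0],
    [0,200,80,-5,0,0],
    [0,200,80,-5,0,0]
  ]
}}

```text
clock: 18.68
ee_pos: [442.6, -169.7, 155.3]
eef_rot: [[0.002, 0.288, -0.958], [-0.001, -0.958, -0.288], [-1.0, 0.002, -0.002]]
contact_force: [-0.6, 0.5, 0.5]
grip_width: 70.1
```

Run:
```python
from h import *
st(); d=snap('top')
cv2.imwrite('pics/t7.png',cv2.resize(d['frame'][90:290,150:380,::-1],None,fx=3.4,fy=3))
hsv=cv2.cvtColor(d['frame'],cv2.COLOR_RGB2HSV); h,s,v=cv2.split(hsv)
for sc in (0,):
    m=big(((h>8)&(h<28)&(s>70)&(s<190)&(v>165)).astype(np.uint8),(205,150,300,215))
    m=cv2.morphologyEx(m.astype(np.uint8),cv2.MORPH_CLOSE,np.ones((9,9)))
    cs,_=cv2.findContours(m,cv2.RETR_EXTERNAL,cv2.CHAIN_APPROX_NONE)
    P=cast(d,max(cs,key=len)[:,0],70)[:,:2].astype(np.float32)
    c,wh,a=cv2.minAreaRect(P); print('carton rect',wh,a,'fence xy',(c-C)@EX,(c-C)@EY)
```

```text
t 18.675 fence x,y -228.9 -268.9 z 155.3 jaw yaw rel -ey 4.91 F [-0.5  0.6] w 70.1 q [-0.37  0.24 -0.2   1.13 -0.    2.48]
carton rect (90.65281677246094, 133.1279754638672) 11.33980655670166 fence xy -45.2039834033669 -66.53407755162476
```

View pics/t7.png

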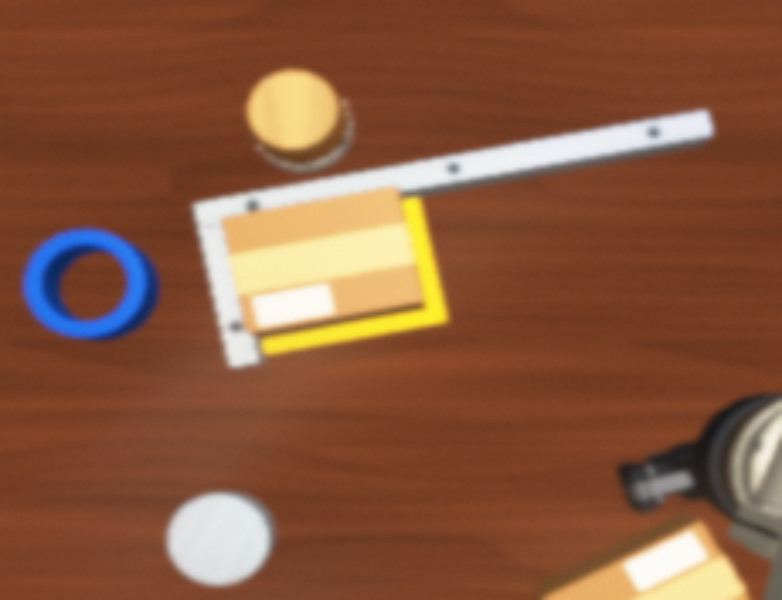

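The final top view shows the carton flush in the corner, with the yellow tape visible on both open sides and the bystanders unmoved. The measured 133 mm length includes some yellow tape at the mask's edge. The x measurement (-45.2) and the stall positions agree with home.

```bash
python3 -c "
from h import *
st(); r.hand_in()"
```

```text
t 18.725 fence x,y -228.4 -267.2 z 155.1 jaw yaw rel -ey 5.05 F [-0.7  0.7] w 70.2 q [-0.36  0.24 -0.21  1.13  0.    2.48]
the job is handed in; nothing more can be done
```

The carton is in the fence corner, and I handed the job in at 18.7 s of the 64 s allowed. I pushed the farthest carton with the open fingers square onto the long rail, then slid it along the rail to the short stop. A light last push toward the rail did not move it further.

- **Forces:** the arm stalled at about 13 N against the stop and about 7 N against the rail. No reading between moves was higher than that.
- **Position:** the last top view shows the carton flush and square on both sides. It measured 45.2 mm from the rail, against 45 mm at home.
- **Disagreeing check:** the measured length was 133 mm instead of 120, because the yellow tape got into the colour mask. That makes its distance from the stop (66.5 mm, against 60) and its angle (11.3°, against the fence's 11.8°) unreliable. For the stop I relied on the picture and on where the arm stalled, about 1 mm from where it should be at home, assuming the fingers reach 11 mm ahead of the tool point.
- **Bystanders:** the jar, tin and tape roll look unmoved in that view; I did not measure them again.

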